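Fix the stop bracket to the fence with the thumbscrew

TASK

Fix the stop bracket on the fence at the middle slot: slide it along until its slot lines up with the fence's middle slot, pass the thumbscrew down through both, then push it down against its spring and give it a quarter turn clockwise so that it locks and springs back up into its seat. Feel your way and work gently: never push the screw hard (nothing beyond about 35 N) against the bracket or the fence, and leave the other things on the bench where they are.

Things in the scene. Friction and masses are not known exactly. Their poses are not given: they have to be found in the camera images.
- fence: Fixed stop fence: rust-red steel channel, hollow, 40 mm wide (its x), 260 mm long (its y), 50 mm high, with a bare steel strip 4 mm thick on top (upper face 54 mm above the bench). Origin: centre of the underside; z up. The strip has 3 through slots 90 mm apart, each 22 mm long across the fence (x) and 10 mm wide along it (y). The strip is held fast.
- fence_mid (a point): Point on the fence's upper face above its origin. The strip is clamped where it was last calibrated, so the middle slot's centre lies on the centre line but up to 7 mm either way along y from this point: find it by feel.
- fence_seat (a point): Point 8 mm below fence_mid, 4 mm below the strip's underside: where the locked foot's centre lies (give or take the 7 mm along y). Under the slot, long stop pins let the foot turn only clockwise from above, 90 degrees from how it enters; short detent pins reach 3 mm below the strip: push the foot below them to turn; it then springs up between detent and stop.
- bracket: Loose grey metal stop bracket astride the fence, 0.26 to 0.42 kg: top plate 53 (x) x 70 (y) x 4 mm on the strip, two side lips 16 mm deep with about 1.5 mm total play across, a stop tab 34 x 5 x 50 mm hanging on the -x side at its +y end. Origin: centre of the plate's underside, axes as the fence's. Starts within 40 mm of the fence's middle; slides along when pushed, or dragged by the screw.
- bracket_slot (a point): Centre of the bracket's slot at the plate's upper face. The through slot is 24 mm long (x, across the fence) by 10.6 mm wide (y).
- thumbscrew: Loose steel bayonet thumbscrew, 60 mm long, 0.1 kg, upright in the wooden block, foot down. Origin: bottom of the foot, on the axis; z up. Foot: crossbar 18 mm long along x, 8 mm wide, 8 mm high, edges rounded 1 mm. Shank 7.8 mm. Locked: origin 42 mm above the bench, head along the fence.
- thumbscrew_head (a point): Centre of the flat spade head, 47 mm above the origin: 34 mm wide along x (parallel to the foot), 9 mm thick along y, 26 mm high; a neck 14 mm wide and 9 mm thick below it down to 25 mm above the origin. Grip it across the thickness.
- thumbscrew_wash (a point): Centre of the underside of the sprung washer when relaxed, 14 mm above the origin; washer 19 mm diameter, 3 mm thick. It can be pushed up the shank by 8 mm against 3 N plus 1.2 N per mm. Screw in both slots, washer just on the bracket: push 5 mm more (9 N) or up to 7.5 mm (12 N) so that the foot can turn; locked, the washer stays compressed by 2 mm.
- block: Fixed wooden screw block, 60 (x) x 110 (y) x 45 mm high; origin: centre of the underside. The thumbscrew stands in its through slot (24 mm along x, 10.6 mm along y) 20 mm from the centre towards +y, washer on the block's top; lift it straight up 35 mm to clear. Two low bolt heads at the -y end.
- tube: Bystander: loose square steel tube offcut, 150 mm long along its x, 25 mm square; origin centre of the underside.
- tin: Bystander: loose closed tin, 68 mm diameter, 100 mm high; origin centre of the underside.
- tape: Bystander: loose roll of tape, 96 mm diameter, 24 mm high, lying flat; origin centre of the underside.
- spanner: Bystander: loose steel spanner, 180 mm long along its x, 8 mm high; origin centre of the underside.

How it is judged:
On the way:
1. the thumbscrew's foot has passed down through both the bracket's slot and the fence's middle slot (z of thumbscrew in the frame of fence between 0.03 and 0.0465 m and horizontal distance between thumbscrew and bracket_slot below 0.006 m and horizontal distance between thumbscrew and fence below 0.012 m), for 0.05 s.
At the end, for the whole second after the job is handed in: The bracket lies flat on the fence (1.5 mm, 3 deg); the thumbscrew stands upright (7 deg) in both slots, within 5 mm of the bracket slot and 11 mm of the fence's centre, its head along the fence (15 deg), sprung home with its foot 42 mm (+-1.5) above the fence's underside; all at rest (z of thumbscrew in the frame of fence between 0.0405 and 0.0435 m and horizontal distance between thumbscrew and fence below 0.011 m and horizontal distance between thumbscrew and bracket_slot below 0.005 m and angle between the x axis of thumbscrew and the y axis of fence, either way round below 0.26 rad and angle between thumbscrew's own z axis and vertical below 0.12 rad and z of bracket in the frame of fence between 0.0525 and 0.0555 m and angle between bracket's own z axis and vertical below 0.05 rad and linear speed of each of thumbscrew, bracket below 0.02 m/s); the robot touches nothing.
It fails at once if the thumbscrew was pushed against the bracket harder than 35 N (contact force between thumbscrew and bracket above 35 N).
It fails at once if the thumbscrew was pushed against the fence harder than 35 N (contact force between thumbscrew and fence above 35 N).
It fails at once if a bystander was shoved more than 30 mm (distance of any of tube, tin, tape, spanner from where it was at the start of the episode above 0.03 m).
It also fails if it takes over 64 s, if anything falls off the work surface, if the arm or the gripper's body presses on something with over 40 N, if the wrist force passes 120 N, or if a joint passes its speed limit or range.

ROBOT

A 6-joint arm with a two-finger parallel gripper is mounted at the origin on the work surface. World frame = base frame: x ahead of the robot, y to its left, z up, the work surface at z = 0. Lengths are in m, angles in rad, forces in N, time in s.
With the tool pointing down it reaches from about 0.35 to 0.85 m from the base axis. Payload 8.1 kg.
Tool frame: the origin (TCP) lies at the centre of the arm's flange, where the gripper is bolted on; the fingertips stand 173 mm ahead of it and the grasp point (between the pads) lies 155 mm ahead of it (ctrl.nose_length is the distance from the TCP to the fingertips, in m); z points along the fingers, y is the line along which they close (so a half turn about z gives the same grasp; the last joint's range is limited). The gripper opens to 85 mm and grips with 20 to 120 N. Pads are 22 mm wide; open, the fingers measure 114 mm over their backs; the gripper's body (76 mm by 85 mm) begins 54 mm behind the grasp point. The pads swing forward as they close: fully open they stand 13 mm farther back than shut.
Start: joints at [1.217, 0.13, 1.488, -0, 1.523, -0.085], TCP at [0.159, 0.578, 0.405] pointing down, gripper open.
Joint ranges: [-2.96, 2.96], [-0.89, 2.26], [0.02, 2.5], [-1.34, 4.48], [0, 2.73], [-2.66, 2.66]. Speed limits (rad/s): [2.39, 2.39, 2.79, 3.14, 3.14, 3.14].

INTERFACE

Orientations are given as a unit quaternion [w, x, y, z].
In Python, from station import ctrl gives the robot as it stands.
- The arm moves only by the tool carry_out, never from a script. Its argument "moves" is one flat list of numbers, 6 for each row, row after row: the shift along the tool's x, y, z in units of 750 mm (1.0 is 750 mm), then the turn, a rotation vector about the tool's x, y, z in units of 0.5 rad (1.0 is 0.5 rad). A call has 1 to 12 rows; each row is the pose to reach, as a shift and turn from the pose commanded when the call began, along the tool's axes at that moment; what a row does not reach only later rows make up. A row lasts 1/8 s, in which the tool goes at most 62.5 mm and 10.7 degrees, less where a joint would pass 70% of its speed; a pose out of reach is approached as far as the arm can. A call with a number of a shift or a turn outside -1 to 1 is refused whole. A call with a gripper value outside its range is refused whole. "grip" is the closure, from -1 (fully open) to 1 (shut), so that 0 is half open, set as the call begins (left out, the last holds). The fingers move at their own pace and stop on an object; "squeeze" is the grip in N (left out, the last holds). Time passes only in rows, so rows that repeat a pose let the fingers close. It gives the time, the measured TCP pose, the force, the opening and the grip force at its end, in the units of the state.
- ctrl.get_obs(): the state, without advancing time (a new reading comes with each control period).
- ctrl.get_image(name): name is "scene" or "top" or "wrist"; returns a dict with "color" (384x512x3 uint8, red, green, blue), "fovy" (degrees; the focal length in pixels is half the picture's height over the tangent of half this angle, whatever the lens; pixels are square), "cx", "cy" (the principal point, pixels), "extrinsics" (4x4, takes a point from world to camera coordinates). Camera axes: x right, y down, z forward; pixel columns grow to the right and rows downward; lengths in m; the calibration is good to about 2 mm. A picture is of the moment at which its call begins. There is no depth.
- ctrl.sign_off(): hands the job in; it is judged then, once.
The state is a dict: "t": time; "q": joint angles; "qvel": joint speeds; "joint_efforts": joint torques, N m; "eef_pos": TCP position; "ee_rot": TCP orientation; "ft_force": force on the tool from outside, world axes, zero at the start; "ft_torque": the same for the moment, N m; "grip_width": finger opening in m; "grip_force": force on a finger pad.
Only numpy, scipy, OpenCV 4.12 (cv2) and the standard library are available. Lean on these libraries where they do the work, as an engineer would, in place of code of your own. Each camera call takes 0.05 s, during which the arm holds its last target. There are 200 camera calls.

## Working session

There is one attempt and no reset: what is moved stays moved. The work goes in short steps, Python scripts to look and compute and a tool call to move; the robot and the scene stay as the last step left them, time stands still between calls to the robot, and variables do not carry over. Pictures are saved under pics/ and viewed, at most 10 in all, crops included, and the job is handed in when it is done.

Besides the shell and the picture viewer there is one more tool, called by a JSON object that holds its "method" and its "body". carry_out: Moves the arm, as the interface text tells. Shifts and turns lie within -1 to 1; 1 stands for 750 mm of shift or 0.5 rad of turn. Its arguments: {"type":"object","properties":{"moves":{"type":"array","items":{"type":"number","minimum":-1,"maximum":1}},"grip":{"type":"number"},"squeeze":{"type":"number"}},"required":["moves"]}

```bash
mkdir -p pics; cat > h.py <<'E'
import numpy as np, cv2
from station import ctrl
def snap(n,f):
    im=ctrl.get_image(n); cv2.imwrite(f,im['color'][:,:,::-1]); 
    np.savez(f.replace('.png','.npz'),**{k:im[k] for k in('fovy','cx','cy','extrinsics')}); return im
def ray(f,u,v,z):
    c=np.load(f.replace('.png','.npz')); fl=192/np.tan(np.radians(float(c['fovy']))/2)
    E=c['extrinsics']; R=E[:3,:3];t=E[:3,3]; o=-R.T@t
    d=R.T@np.array([(u-c['cx'])/fl,(v-c['cy'])/fl,1]); return o+d*(z-o[2])/d[2]
def proj(f,p):
    c=np.load(f.replace('.png','.npz')); fl=192/np.tan(np.radians(float(c['fovy']))/2)
    E=c['extrinsics']; q=E[:3,:3]@np.array(p)+E[:3,3]; return c['cx']+fl*q[0]/q[2], c['cy']+fl*q[1]/q[2]
E
python3 - <<'E'
from h import *
for n in('scene','top','wrist'):
    im=snap(n,f'pics/{n}0.png'); E=im['extrinsics']; print(n,im['fovy'],-E[:3,:3].T@E[:3,3])
a=cv2.imread('pics/scene0.png');b=cv2.imread('pics/wrist0.png')
print(ctrl.get_obs())
E
```

```text
scene 56.3766186263776 [1.13599069 0.2180405  0.51832008]
top 52.19520766352829 [ 0.49854157 -0.02118498  1.05872251]
wrist 66.37558923457063 [0.08372703 0.59888859 0.37253529]
{'t': 0.15, 'q': array([ 1.21661146e+00,  1.30995357e-01,  1.48902063e+00, -4.67718394e-05,
        1.52298848e+00, -8.53893501e-02]), 'qvel': array([ 0.00084803, -0.00163212, -0.00434737, -0.00054823, -0.0004763 ,
       -0.00012164]), 'joint_efforts': array([-1.18273221e-05, -5.70063865e+01, -5.01159418e+01, -2.76168430e-04,
        9.69038636e-03, -2.60751182e-05]), 'eef_pos': array([0.15926383, 0.57829962, 0.40388531]), 'ee_rot': array([-1.31107074e-04,  1.33992366e-01,  9.90982112e-01, -6.94020108e-04]), 'ft_force': array([0.16055797, 0.50263977, 0.4031756 ]), 'ft_torque': array([ 0.01216265, -0.03813449,  0.0272048 ]), 'grip_force': 0.0, 'grip_width': 0.08515434628543837}
```

View pics/top0.png

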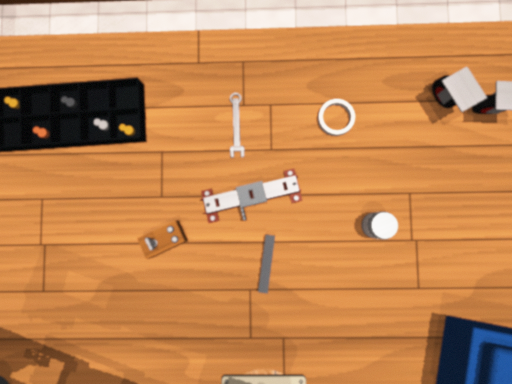

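View pics/scene0.png

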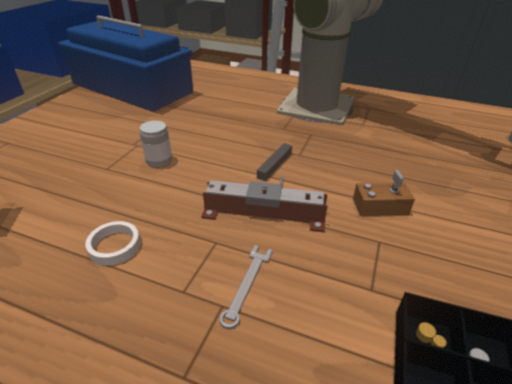

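```bash
python3 - <<'E'
from h import *
f='pics/top0.png'
for u,v,z in[(0,0,0),(511,0,0),(0,383,0),(252,194,.058),(381,225,0.1),(152,243,.06)]: print(u,v,ray(f,u,v,z))
a=cv2.imread(f)[165:260,125:310]; cv2.imwrite('pics/c1.png',cv2.resize(a,None,fx=4.3,fy=4.3,interpolation=cv2.INTER_CUBIC))
E
```

```text
0 0 [1.15623023 0.74587344 0.        ]
511 0 [ 1.10564347 -0.6994098   0.        ]
0 383 [0.08734183 0.70275044 0.        ]
252 194 [0.57617083 0.02144365 0.058     ]
381 225 [ 0.49254058 -0.29074044  0.1       ]
152 243 [0.45493834 0.2786673  0.06      ]
```

View pics/c1.png

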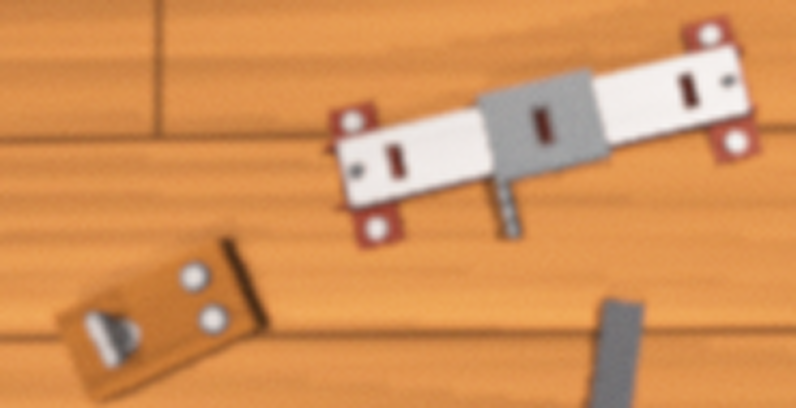

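```bash
cat >> h.py <<'E'
from scipy.spatial.transform import Rotation as Ro
def Rt():
    q=ctrl.get_obs()['ee_rot']; return Ro.from_quat([q[1],q[2],q[3],q[0]]).as_matrix()
def plan(p,psi):
    """shift/turn in move units to bring TCP to p, tool down, tool y heading psi"""
    o=ctrl.get_obs(); R=Rt(); s,c=np.sin(psi),np.cos(psi)
    T=np.array([[-s,c,0],[c,s,0],[0,0,-1]]); 
    print('pos',o['eef_pos'].round(4),'psi',np.arctan2(R[1,1],R[0,1]).round(4),'t',o['t'],'F',o['ft_force'].round(1))
    print('shift',(R.T@(np.array(p)-o['eef_pos'])/.75).round(4),'turn',(Ro.from_matrix(R.T@T).as_rotvec()/.5).round(4))
E
python3 - <<'E'
from h import *
f='pics/top0.png'
def P(u,v,z): return ray(f,125+(u+.5)/4.3-.5,165+(v+.5)/4.3-.5,z)[:2]
L,M,Rr=P(397,161,.054),P(543,125,.058),P(689,91,.054)
d=L-Rr; print('slots',L,M,Rr,'mid',(L+Rr)/2,'len',np.linalg.norm(d),'yaw',np.degrees(np.arctan2(d[1],d[0]))-90)
c=[P(*x,.054) for x in((336,142),(733,44),(748,111),(349,210))]; print('strip c',np.mean(c,0))
b=[P(*x,.058) for x in((478,97),(588,68),(607,155),(497,184))]; print('brk c',np.mean(b,0))
k=[P(*x,.045) for x in((58,320),(228,240),(266,325),(100,400))];print('block c',np.mean(k,0)); d=k[0]-k[1];print(np.degrees(np.arctan2(d[1],d[0]))-90);d=k[3]-k[2];print(np.degrees(np.arctan2(d[1],d[0]))-90)
print('head',P(107,340,.091))
c=np.load('pics/wrist0.npz')['extrinsics']; R=Rt(); o=ctrl.get_obs()['eef_pos']
print('cam in tool',R.T@(-c[:3,:3].T@c[:3,3]-o)); print('cam axes in tool (cols)\n',R.T@c[:3,:3].T)
plan([.50,.30,.42],2.0)
E
```

```text
slots [0.55721941 0.1123057 ] [0.57702681 0.02426624] [ 0.59621231 -0.06317359] mid [0.57671586 0.02456605] len 0.17975936023746963 yaw 12.528029040214463
strip c [0.57629732 0.02556301]
brk c [0.57649157 0.02459848]
block c [0.46344494 0.25572631]
24.296927560826077
23.39519423085818
head [0.45468742 0.27559339]
cam in tool [ 0.07828989 -0.00016628  0.03135607]
cam axes in tool (cols)
 [[-6.62358868e-05 -9.49600187e-01 -3.13463682e-01]
 [ 9.99999950e-01 -1.60259825e-04  2.74184480e-04]
 [-3.10601269e-04 -3.13463648e-01  9.49600150e-01]]
pos [0.1593 0.5783 0.4039] psi 1.302 t 0.15 F [0.2 0.5 0.4]
shift [-0.5365 -0.2371 -0.0212] turn [-2.700e-03 -1.100e-03 -1.396e+00]
```

```bash
python3 -c "
from h import *
plan([.455,.275,.37],1.99)"
```

```text
pos [0.1593 0.5783 0.4039] psi 1.302 t 0.15 F [0.2 0.5 0.4]
shift [-0.4876 -0.2851  0.0455] turn [-2.700e-03 -1.100e-03 -1.376e+00]
```

{"method": "carry_out", "body": {"moves": [-0.4876, -0.2851, 0.045, 0, 0, -1, -0.4876, -0.2851, 0.045, 0, 0, -1, -0.4876, -0.2851, 0.045, 0, 0, -1, -0.4876, -0.2851, 0.045, 0, 0, -1, -0.4876, -0.2851, 0.045, 0, 0, -1, -0.4876, -0.2851, 0.045, 0, 0, -1, -0.4876, -0.2851, 0.045, 0, 0, -1, -0.4876, -0.2851, 0.045, 0, 0, -1, -0.4876, -0.2851, 0.045, 0, 0, -1], "grip": -1}}

```text
t: 1.27
eef_pos: [0.4549, 0.2753, 0.3707]
ee_rot: [-0.0, -0.115, 0.993, 0.0]
ft_force: [0.0, -0.1, 0.7]
grip_width: 0.0854
grip_force: 0.0
```

{"method": "carry_out", "body": {"moves": [0, 0, 0, 0, 0, -0.376, 0, 0, 0, 0, 0, -0.376, 0, 0, 0, 0, 0, -0.376]}}

```text
t: 1.65
eef_pos: [0.4544, 0.2761, 0.371]
ee_rot: [0.0, -0.207, 0.978, 0.0]
ft_force: [-0.5, 0.7, -0.5]
grip_width: 0.0856
grip_force: 0.0
```

```bash
python3 -c "
from h import *
plan([.455,.275,.37],1.99)
snap('wrist','pics/w1.png')"
```

```text
pos [0.4544 0.2761 0.371 ] psi 1.9876 t 1.65 F [-0.5  0.7 -0.5]
shift [-0.0001 -0.0016  0.0014] turn [ 0.0003  0.0002 -0.0048]
```

View pics/w1.png

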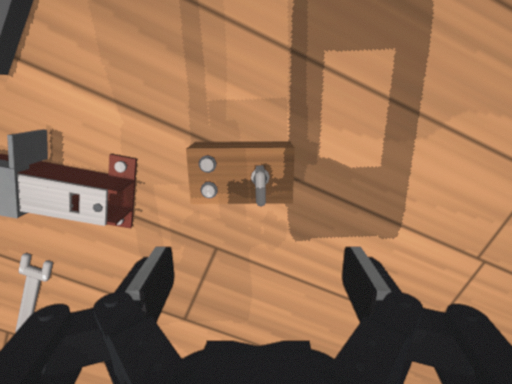

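```bash
python3 - <<'E'
from h import *
f='pics/w1.png'
k=[ray(f,*x,.045)[:2] for x in((187,150),(293,150),(293,203.5),(190,203.5))]
print(np.mean(k,0))
for i in(0,3):
  d=k[1 if i==0 else 2]-k[i]; print(np.linalg.norm(d),np.degrees(np.arctan2(d[1],d[0]))-90)
print(np.linalg.norm(k[1]-k[2]))
a=cv2.imread(f)[135:215,180:300]; cv2.imwrite('pics/c2.png',cv2.resize(a,None,fx=6,fy=6,interpolation=cv2.INTER_CUBIC))
E
```

```text
[0.46590573 0.26038404]
0.10720437428362382 23.880167749878893
0.11053544589011548 23.8803400049527
0.05785631272739507
```

View pics/c2.png

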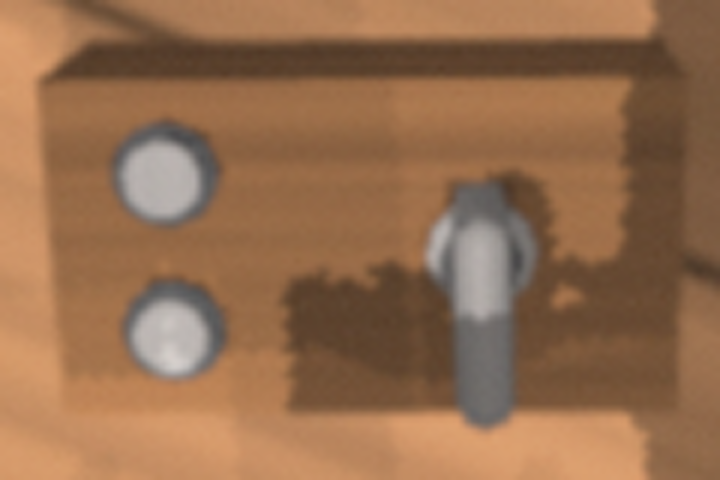

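```bash
python3 - <<'E'
from h import *
f='pics/w1.png'
def P(u,v,z): return ray(f,180+(u+.5)/6-.5,135+(v+.5)/6-.5,z)[:2]
k=np.array([P(*x,.045) for x in((40,82),(683,77),(676,408),(66,408))]); c=k.mean(0); y=np.array([-.405,.9143]); print(c,c+.02*y)
print([np.linalg.norm(k[i]-k[i-1]) for i in range(4)])
print('head',P(484,318,.091),P(484,425,.091),P(484,210,.091),'washer',P(482,250,.048))
print(ctrl.get_obs()['q'])
plan([.455,.275,.2],1.99)
E
```

```text
[0.46446414 0.25962452] [0.45636414 0.27791052]
[np.float64(0.05854466158524342), np.float64(0.10815158906040345), np.float64(0.059397503925561694), np.float64(0.10899046025432661)]
head [0.4544879 0.2771074] [0.4700027  0.28402657] [0.43944508 0.27039873] washer [0.45580314 0.27770397]
[ 4.49060513e-01 -3.64232993e-02  1.72188567e+00  9.74720691e-05
  1.45601127e+00 -1.53896005e+00]
pos [0.4546 0.2759 0.371 ] psi 1.988 t 1.7 F [-0.5 -1.3 -0.2]
shift [ 0.     -0.0014  0.2281] turn [ 0.0002  0.0002 -0.004 ]
```

{"method": "carry_out", "body": {"moves": [-0.0017, 0.001, 0.08, 0, 0, 0, -0.0017, 0.001, 0.15, 0, 0, 0, -0.0017, 0.001, 0.18, 0, 0, 0, -0.0017, 0.001, 0.18, 0, 0, 0]}}

```text
t: 2.2
eef_pos: [0.4546, 0.2761, 0.2336]
ee_rot: [-0.002, -0.207, 0.978, -0.001]
ft_force: [-0.3, -0.0, -0.3]
grip_width: 0.0854
grip_force: 0.0
```

{"method": "carry_out", "body": {"moves": [0, 0, 0, 0, 0, 0, 0, 0, 0, 0, 0, 0, 0, 0, 0, 0, 0, 0, 0, 0, 0, 0, 0, 0, 0, 0, 0, 0, 0, 0, 0, 0, 0, 0, 0, 0, 0, 0, 0, 0, 0, 0], "grip": 1, "squeeze": 60}}

```text
t: 3.08
eef_pos: [0.456, 0.2769, 0.2365]
ee_rot: [0.0, -0.208, 0.978, 0.001]
ft_force: [-2.7, 4.8, 5.3]
grip_width: 0.0082
grip_force: 60.2
```

{"method": "carry_out", "body": {"moves": [0, 0, -0.05, 0, 0, 0, 0, 0, -0.1, 0, 0, 0, 0, 0, -0.15, 0, 0, 0, 0, 0, -0.15, 0, 0, 0, 0, 0, -0.15, 0, 0, 0]}}

```text
t: 3.7
eef_pos: [0.4558, 0.276, 0.3474]
ee_rot: [-0.001, -0.208, 0.978, -0.0]
ft_force: [-0.3, 1.0, -2.1]
grip_width: 0.0082
grip_force: 59.6
```

```bash
python3 -c "
from h import *
o=ctrl.get_obs();print(o['ft_force'],o['grip_width'],o['grip_force'])
plan([.515,.085,.37],np.radians(102.5))"
```

```text
[-0.31869022  0.96013916 -2.06641301] 0.008159050719038101 59.632858615368605
pos [0.4558 0.276  0.3474] psi 1.9898 t 3.7 F [-0.3  1.  -2.1]
shift [ 0.0315 -0.2648 -0.03  ] turn [-0.0015 -0.0027  0.4016]
```

```bash
python3 -c "
from h import *
plan([.6256,.0353,.31],np.radians(102.5))"
```

```text
pos [0.4558 0.276  0.3474] psi 1.9898 t 3.7 F [-0.3  1.  -2.1]
shift [-0.0764 -0.3853  0.0499] turn [-0.0015 -0.0027  0.4016]
```

{"method": "carry_out", "body": {"moves": [-0.0764, -0.3853, 0.05, 0, 0, 0.4, -0.0764, -0.3853, 0.05, 0, 0, 0.4, -0.0764, -0.3853, 0.05, 0, 0, 0.4, -0.0764, -0.3853, 0.05, 0, 0, 0.4, -0.0764, -0.3853, 0.05, 0, 0, 0.4, -0.0764, -0.3853, 0.05, 0, 0, 0.4, -0.0764, -0.3853, 0.05, 0, 0, 0.4, -0.0764, -0.3853, 0.05, 0, 0, 0.4]}}

```text
t: 4.7
eef_pos: [0.6253, 0.0369, 0.3103]
ee_rot: [-0.001, -0.11, 0.994, 0.0]
ft_force: [-0.2, 0.7, -0.8]
grip_width: 0.0081
grip_force: 59.8
```

```bash
python3 -c "
from h import *
plan([.6256,.0353,.31],np.radians(102.5))
snap('wrist','pics/w2.png')
a=cv2.imread('pics/w2.png')
cv2.imwrite('pics/w2b.png',cv2.resize(a,(800,600),interpolation=cv2.INTER_CUBIC))"
```

```text
pos [0.6253 0.0369 0.3103] psi 1.7913 t 4.7 F [-0.2  0.7 -0.8]
shift [ 0.     -0.0021  0.0003] turn [ 0.0009 -0.0025  0.0048]
```

View pics/w2b.png

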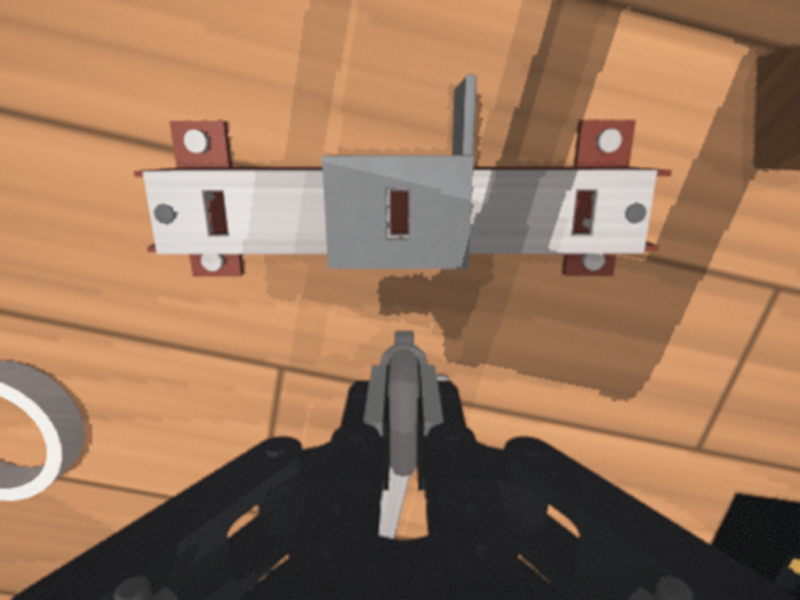

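```bash
python3 -c "
from h import *
a=cv2.imread('pics/w2.png')[92:182,200:310]
cv2.imwrite('pics/c3.png',cv2.resize(a,None,fx=6,fy=6,interpolation=cv2.INTER_CUBIC))"
```

```text
(no output)
```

View pics/c3.png

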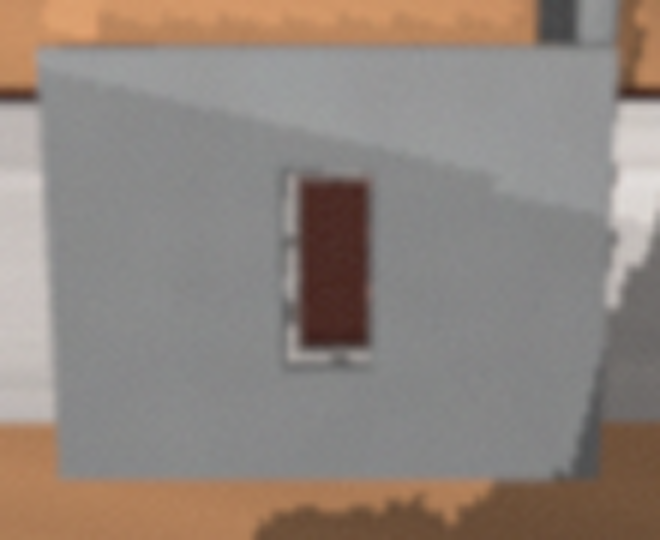

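```bash
python3 - <<'E'
from h import *
f='pics/w2.png'
R=Rt(); o=ctrl.get_obs()['eef_pos']
def T(p): return (R.T@(p-o)*1e3).round(2)
def P(u,v,z): return T(ray(f,200+(u+.5)/6-.5,92+(v+.5)/6-.5,z))
print('brk slot L,R,near,far',P(283,270,.058),P(370,270,.058),P(326,170,.058),P(326,367,.058))
print('fence L,far',P(300,270,.054),P(335,347,.054),P(335,178,.054))
def Q(u,v,z): return T(ray(f,(u+.5)/1.5625-.5,(v+.5)/1.5625-.5,z))
print('foot',Q(404.5,332,.113), Q(404.5,345,.105))
l=Q(216,212,.054);r=Q(585,212,.054);print('outer slots',l,r)
c=[Q(*x,.054) for x in((144,171),(657,171),(643,254),(156,254))];print(c,np.mean(c,0))
b=[P(*x,.058) for x in((40,45),(620,45),(600,480),(62,480))];print('brk corners',b,np.mean(b,0))
print(T(ray('pics/top0.png',125+543.5/4.3-.5,165+125.5/4.3-.5,.058)))
E
python3 - <<'E'
import cv2,sys;sys.path.insert(0,'.')
a=cv2.imread('pics/w2.png')[185:275,205:315]
cv2.imwrite('pics/c4.png',cv2.resize(a,None,fx=6,fy=6,interpolation=cv2.INTER_CUBIC))
E
```

```text
brk slot L,R,near,far [ 48.5   -9.2  252.71] [ 48.5    1.64 252.71] [ 60.65  -3.79 252.72] [ 36.29  -3.9  252.7 ]
fence L,far [ 47.95  -7.19 256.71] [ 38.12  -2.78 256.71] [ 59.35  -2.72 256.72]
foot [ 10.13  -0.43 197.69] [  1.03  -0.4  205.69]
outer slots [ 48.8  -91.97 256.69] [ 48.73  87.6  256.73]
[array([  68.05, -123.59,  256.69]), array([ 67.97, 119.33, 256.75]), array([ 27.86, 119.25, 256.73]), array([  27.97, -124.67,  256.67])] [ 47.9625  -2.42   256.71  ]
brk corners [array([ 75.28, -38.01, 252.72]), array([ 75.25,  31.52, 252.73]), array([ 21.51,  31.5 , 252.7 ]), array([ 21.54, -38.12, 252.69])] [ 48.395   -3.2775 252.71  ]
[ 49.82  -1.82 252.71]
```

View pics/c4.png

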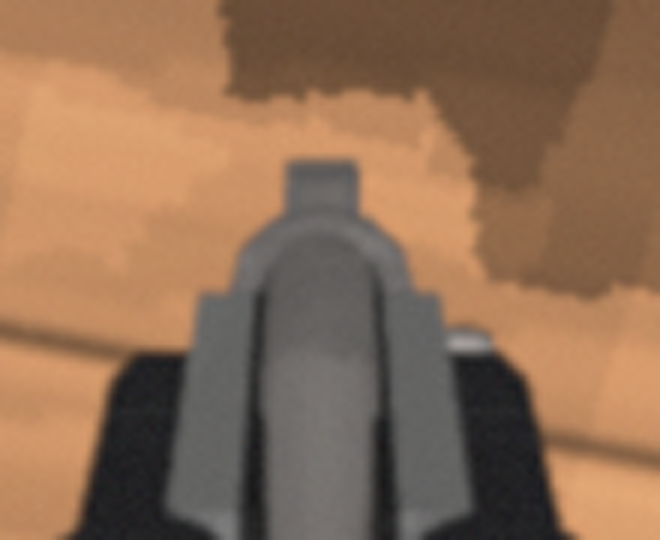

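```bash
python3 -c "
from h import *
R=Rt(); o=ctrl.get_obs()['eef_pos']; t=o+R@np.array([.0495,-.0018,0]); t[2]=.272; print(t); np.save('t.npy',t); plan(t,1.7913)"
```

```text
[0.5774745  0.02433089 0.272     ]
pos [0.6254 0.0369 0.3107] psi 1.7915 t 4.75 F [-0.6  0.2  0.1]
shift [ 0.066  -0.0024  0.0516] turn [ 0.0004 -0.001   0.0005]
```

{"method": "carry_out", "body": {"moves": [0.066, -0.0024, 0, 0, 0, 0, 0.066, -0.0024, 0.03, 0, 0, 0, 0.066, -0.0024, 0.051, 0, 0, 0, 0.066, -0.0024, 0.051, 0, 0, 0, 0.066, -0.0024, 0.051, 0, 0, 0, 0.066, -0.0024, 0.051, 0, 0, 0]}}

```text
t: 5.5
eef_pos: [0.5787, 0.0233, 0.2737]
ee_rot: [0.001, -0.109, 0.994, -0.0]
ft_force: [0.3, -0.5, -1.0]
grip_width: 0.0076
grip_force: 59.8
```

```bash
python3 -c "
from h import *
t=np.load('t.npy'); plan(t,1.7913); ctrl.get_image('top'); plan(t,1.7913); print(ctrl.get_obs()['ft_torque'])"
```

```text
pos [0.5787 0.0233 0.2737] psi 1.7902 t 5.5 F [ 0.3 -0.5 -1. ]
shift [0.0013 0.0016 0.0022] turn [-0.0009  0.003  -0.0022]
pos [0.5786 0.0233 0.2736] psi 1.7902 t 5.55 F [ 0.4 -0.7 -1.5]
shift [0.0012 0.0016 0.0021] turn [-0.0007  0.0028 -0.0023]
[-0.01674841 -0.05041174 -0.02732842]
```

{"method": "carry_out", "body": {"moves": [0.0013, 0.0016, 0.005, 0, 0, 0, 0.0013, 0.0016, 0.01, 0, 0, 0, 0.0013, 0.0016, 0.01, 0, 0, 0, 0.0013, 0.0016, 0.01, 0, 0, 0]}}

```text
t: 6.05
eef_pos: [0.5768, 0.0242, 0.2651]
ee_rot: [-0.0, -0.109, 0.994, 0.0]
ft_force: [-0.8, 0.7, -1.8]
grip_width: 0.0081
grip_force: 59.8
```

```bash
python3 -c "
from h import *
t=np.load('t.npy'); plan(t,1.7913); snap('wrist','pics/w3.png')
a=cv2.imread('pics/w3.png')[120:270,180:340]
cv2.imwrite('pics/c5.png',cv2.resize(a,None,fx=4,fy=4,interpolation=cv2.INTER_CUBIC))"
```

```text
pos [0.5768 0.0242 0.2651] psi 1.79 t 6.05 F [-0.8  0.7 -1.8]
shift [-0.001  -0.     -0.0092] turn [ 0.0001 -0.0004 -0.0027]
```

View pics/c5.png

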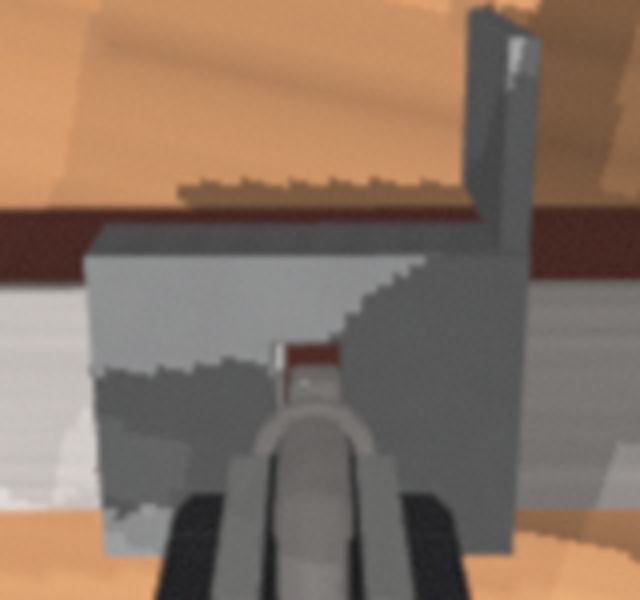

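{"method": "carry_out", "body": {"moves": [0, 0, 0.0013, 0, 0, 0, 0, 0, 0.0027, 0, 0, 0, 0, 0, 0.0027, 0, 0, 0]}}

```text
t: 6.48
eef_pos: [0.5767, 0.0242, 0.263]
ee_rot: [-0.0, -0.109, 0.994, 0.0]
ft_force: [-0.2, 0.3, -1.8]
grip_width: 0.0077
grip_force: 59.8
```

{"method": "carry_out", "body": {"moves": [0, 0, 0.0007, 0, 0, 0, 0, 0, 0.0013, 0, 0, 0, 0, 0, 0.0013, 0, 0, 0]}}

```text
t: 6.85
eef_pos: [0.5768, 0.0242, 0.2621]
ee_rot: [-0.0, -0.109, 0.994, -0.0]
ft_force: [0.3, -0.4, -1.0]
grip_width: 0.008
grip_force: 59.8
```

{"method": "carry_out", "body": {"moves": [0, 0, 0.0007, 0, 0, 0, 0, 0, 0.0013, 0, 0, 0, 0, 0, 0.0013, 0, 0, 0]}}

```text
t: 7.22
eef_pos: [0.5767, 0.0242, 0.2611]
ee_rot: [-0.0, -0.109, 0.994, 0.0]
ft_force: [0.8, 0.4, -1.8]
grip_width: 0.0081
grip_force: 59.8
```

{"method": "carry_out", "body": {"moves": [0, 0, 0.0007, 0, 0, 0, 0, 0, 0.0013, 0, 0, 0, 0, 0, 0.0013, 0, 0, 0]}}

```text
t: 7.6
eef_pos: [0.5768, 0.0242, 0.2602]
ee_rot: [-0.0, -0.109, 0.994, -0.0]
ft_force: [0.1, 0.2, -1.1]
grip_width: 0.0078
grip_force: 59.8
```

{"method": "carry_out", "body": {"moves": [0, 0, 0.0007, 0, 0, 0, 0, 0, 0.0013, 0, 0, 0, 0, 0, 0.0013, 0, 0, 0]}}

```text
t: 7.98
eef_pos: [0.5767, 0.0242, 0.2592]
ee_rot: [-0.0, -0.109, 0.994, -0.0]
ft_force: [-0.7, -0.4, -2.1]
grip_width: 0.0078
grip_force: 59.8
```

{"method": "carry_out", "body": {"moves": [0, 0, 0.0007, 0, 0, 0, 0, 0, 0.0013, 0, 0, 0, 0, 0, 0.0013, 0, 0, 0]}}

```text
t: 8.35
eef_pos: [0.5768, 0.0242, 0.2582]
ee_rot: [-0.0, -0.109, 0.994, 0.0]
ft_force: [0.2, 0.1, -1.3]
grip_width: 0.0078
grip_force: 59.8
```

{"method": "carry_out", "body": {"moves": [0, 0, 0.0007, 0, 0, 0, 0, 0, 0.0013, 0, 0, 0, 0, 0, 0.0013, 0, 0, 0]}}

```text
t: 8.72
eef_pos: [0.5768, 0.0242, 0.2572]
ee_rot: [-0.0, -0.109, 0.994, -0.0]
ft_force: [0.8, -0.7, -1.2]
grip_width: 0.0077
grip_force: 59.8
```

{"method": "carry_out", "body": {"moves": [0, 0, 0.0007, 0, 0, 0, 0, 0, 0.0013, 0, 0, 0, 0, 0, 0.0013, 0, 0, 0]}}

```text
t: 9.1
eef_pos: [0.5768, 0.0242, 0.2563]
ee_rot: [-0.0, -0.109, 0.994, -0.0]
ft_force: [-0.2, -0.3, -1.6]
grip_width: 0.0079
grip_force: 59.8
```

{"method": "carry_out", "body": {"moves": [0, 0, 0.0013, 0, 0, 0, 0, 0, 0.0027, 0, 0, 0, 0, 0, 0.0027, 0, 0, 0]}}

```text
t: 9.48
eef_pos: [0.5767, 0.0242, 0.2542]
ee_rot: [-0.0, -0.109, 0.994, 0.0]
ft_force: [-0.4, -0.3, -1.2]
grip_width: 0.0079
grip_force: 59.8
```

{"method": "carry_out", "body": {"moves": [0, 0, 0.0013, 0, 0, 0, 0, 0, 0.0027, 0, 0, 0, 0, 0, 0.004, 0, 0, 0, 0, 0, 0.004, 0, 0, 0]}}

```text
t: 9.98
eef_pos: [0.5767, 0.0242, 0.2512]
ee_rot: [-0.0, -0.109, 0.994, 0.0]
ft_force: [0.7, 0.0, -0.1]
grip_width: 0.0081
grip_force: 59.8
```

{"method": "carry_out", "body": {"moves": [0, 0, 0.0007, 0, 0, 0, 0, 0, 0.002, 0, 0, 0, 0, 0, 0.002, 0, 0, 0]}}

```text
t: 10.35
eef_pos: [0.5767, 0.0242, 0.2497]
ee_rot: [-0.0, -0.109, 0.994, 0.0]
ft_force: [-0.5, 0.3, -0.6]
grip_width: 0.0078
grip_force: 59.8
```

{"method": "carry_out", "body": {"moves": [0, 0, 0.0007, 0, 0, 0, 0, 0, 0.002, 0, 0, 0, 0, 0, 0.002, 0, 0, 0]}}

```text
t: 10.72
eef_pos: [0.5769, 0.0242, 0.2486]
ee_rot: [0.0, -0.109, 0.994, -0.0]
ft_force: [-1.2, 0.6, 2.4]
grip_width: 0.0083
grip_force: 60.3
```

{"method": "carry_out", "body": {"moves": [0, 0, 0.0013, 0, 0, 0, 0, 0, 0.0027, 0, 0, 0, 0, 0, 0.004, 0, 0, 0, 0, 0, 0.004, 0, 0, 0]}}

```text
t: 11.22
eef_pos: [0.577, 0.0242, 0.2457]
ee_rot: [0.0, -0.109, 0.994, -0.0]
ft_force: [-4.2, 0.1, 6.6]
grip_width: 0.0081
grip_force: 60.7
```

{"method": "carry_out", "body": {"moves": [0, 0, 0.0013, 0, 0, 0, 0, 0, 0.0027, 0, 0, 0, 0, 0, 0.004, 0, 0, 0, 0, 0, 0.004, 0, 0, 0]}}

```text
t: 11.72
eef_pos: [0.577, 0.0243, 0.2431]
ee_rot: [0.0, -0.109, 0.994, -0.0]
ft_force: [-4.7, 0.9, 9.4]
grip_width: 0.0077
grip_force: 61.1
```

{"method": "carry_out", "body": {"moves": [0, 0, 0, 0, 0, 0.2, 0, 0, 0, 0, 0, 0.4, 0, 0, 0, 0, 0, 0.6, 0, 0, 0, 0, 0, 0.6, 0, 0, 0, 0, 0, 0.6]}}

```text
t: 12.35
eef_pos: [0.5775, 0.0241, 0.2436]
ee_rot: [0.001, 0.04, 0.999, -0.0]
ft_force: [-1.1, -0.0, 9.0]
grip_width: 0.0079
grip_force: 61.2
```

```bash
python3 -c "
from h import *
plan([.577,.0243,.2431],1.79-1.5708); o=ctrl.get_obs(); print(o['ft_torque'],o['q'])"
```

```text
pos [0.5775 0.0241 0.2436] psi 1.4899 t 12.35 F [-1.1 -0.   9. ]
shift [0.0007 0.0002 0.0006] turn [0.0031 0.0042 2.5413]
[-0.04576448  0.3714586  -0.00128955] [-4.69424537e-02  2.04603146e-01  1.70996951e+00 -8.15727901e-05
  1.22459955e+00 -1.53676909e+00]
```

{"method": "carry_out", "body": {"moves": [0, 0, 0.0005, 0, 0, 0.2, 0, 0, 0.0005, 0, 0, 0.4, 0, 0, 0.0005, 0, 0, 0.6, 0, 0, 0.0005, 0, 0, 0.8, 0, 0, 0.0005, 0, 0, 0.8]}}

```text
t: 12.98
eef_pos: [0.5777, 0.0241, 0.2434]
ee_rot: [0.002, 0.239, 0.971, 0.0]
ft_force: [-0.1, -0.1, 8.8]
grip_width: 0.0077
grip_force: 61.2
```

{"method": "carry_out", "body": {"moves": [0, 0, 0, 0, 0, 0.2, 0, 0, 0, 0, 0, 0.4, 0, 0, 0, 0, 0, 0.6, 0, 0, 0, 0, 0, 0.8, 0, 0, 0, 0, 0, 0.8]}}

```text
t: 13.6
eef_pos: [0.5777, 0.0241, 0.2435]
ee_rot: [0.002, 0.427, 0.904, 0.001]
ft_force: [-0.3, 0.5, 7.9]
grip_width: 0.008
grip_force: 61.2
```

```bash
python3 -c "
from h import *
plan([.577,.0243,.2431],1.79-1.5708); o=ctrl.get_obs(); print(o['ft_torque'],o['q'])"
```

```text
pos [0.5777 0.0241 0.2435] psi 0.6885 t 13.6 F [-0.3  0.5  7.9]
shift [ 0.0008 -0.0006  0.0005] turn [0.0058 0.0034 0.9385]
[-0.02111421  0.117216   -0.03663264] [-4.69574428e-02  2.04947968e-01  1.70980370e+00 -1.21642001e-04
  1.22350455e+00 -7.35368068e-01]
```

{"method": "carry_out", "body": {"moves": [0, 0, 0.001, 0, 0, 0.2, 0, 0, 0.001, 0, 0, 0.4, 0, 0, 0.001, 0, 0, 0.6, 0, 0, 0.001, 0, 0, 0.8, 0, 0, 0.001, 0, 0, 0.92, 0, 0, 0.001, 0, 0, 0.92]}}

```text
t: 14.35
eef_pos: [0.5774, 0.0242, 0.2427]
ee_rot: [0.001, 0.622, 0.783, 0.001]
ft_force: [-3.0, 0.4, 11.1]
grip_width: 0.0077
grip_force: 61.6
```

```bash
python3 -c "
from h import *
plan([.577,.0243,.2431],1.79-1.5708); o=ctrl.get_obs(); print(o['ft_torque'],o['q'])"
```

```text
pos [0.5774 0.0242 0.2427] psi 0.2291 t 14.35 F [-3.   0.4 11.1]
shift [ 0.0003 -0.0005 -0.0005] turn [0.0043 0.0011 0.0198]
[0.13450633 0.69187586 0.05483405] [-4.68287957e-02  2.05654403e-01  1.71047876e+00  7.30797300e-05
  1.22324050e+00 -2.75963091e-01]
```

{"method": "carry_out", "body": {"moves": [0, 0, -0.0015, 0, 0, 0, 0, 0, -0.003, 0, 0, 0, 0, 0, -0.0045, 0, 0, 0, 0, 0, -0.0058, 0, 0, 0, 0, 0, -0.0058, 0, 0, 0]}}

```text
t: 14.98
eef_pos: [0.5772, 0.0242, 0.2462]
ee_rot: [0.001, 0.621, 0.784, 0.0]
ft_force: [-0.4, -0.7, 5.8]
grip_width: 0.0077
grip_force: 60.7
```

```bash
python3 -c "
from h import *
plan([.577,.0243,.2431],1.79-1.5708); o=ctrl.get_obs(); print(o['ft_torque'])"
```

```text
pos [0.5772 0.0242 0.2462] psi 0.23 t 14.975 F [-0.4 -0.7  5.8]
shift [ 0.0002 -0.0003  0.0041] turn [0.0029 0.0008 0.0216]
[0.06511966 0.06799465 0.01664584]
```

{"method": "carry_out", "body": {"moves": [0, 0, -0.0008, 0, 0, 0, 0, 0, -0.0016, 0, 0, 0, 0, 0, -0.0016, 0, 0, 0]}}

```text
t: 15.35
eef_pos: [0.5771, 0.0242, 0.2471]
ee_rot: [0.0, 0.621, 0.784, 0.0]
ft_force: [1.4, -0.1, 5.2]
grip_width: 0.0078
grip_force: 60.6
```

{"method": "carry_out", "body": {"moves": [0, 0, -0.0003, 0, 0, 0, 0, 0, -0.0005, 0, 0, 0, 0, 0, -0.0005, 0, 0, 0]}}

```text
t: 15.72
eef_pos: [0.5769, 0.0242, 0.2472]
ee_rot: [0.0, 0.621, 0.784, 0.0]
ft_force: [2.3, -0.4, 5.1]
grip_width: 0.0078
grip_force: 60.5
```

{"method": "carry_out", "body": {"moves": [0, 0, 0, 0, 0, 0, 0, 0, 0, 0, 0, 0, 0, 0, 0, 0, 0, 0, 0, 0, 0, 0, 0, 0, 0, 0, 0, 0, 0, 0], "grip": -0.4}}

```text
t: 16.35
eef_pos: [0.5767, 0.0242, 0.2471]
ee_rot: [-0.0, 0.621, 0.784, -0.0]
ft_force: [-0.1, 0.1, 0.2]
grip_width: 0.0601
grip_force: 0.0
```

{"method": "carry_out", "body": {"moves": [0, 0, -0.05, 0, 0, 0, 0, 0, -0.1, 0, 0, 0, 0, 0, -0.14, 0, 0, 0, 0, 0, -0.14, 0, 0, 0, 0, 0, -0.14, 0, 0, 0]}}

```text
t: 16.98
eef_pos: [0.5765, 0.0242, 0.3512]
ee_rot: [-0.0, 0.621, 0.784, -0.0]
ft_force: [-0.3, 0.0, -0.4]
grip_width: 0.06
grip_force: 0.0
```

```bash
python3 -c "
from h import *
snap('wrist','pics/w4.png');snap('scene','pics/s4.png')
a=cv2.resize(cv2.imread('pics/w4.png')[60:280,130:390],None,fx=1.5,fy=1.5,interpolation=cv2.INTER_CUBIC)
b=cv2.resize(cv2.imread('pics/s4.png')[160:240,195:335],(400,330),interpolation=cv2.INTER_CUBIC)
cv2.imwrite('pics/c6.png',np.hstack([a,b]))"
```

```text
(no output)
```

View pics/c6.png

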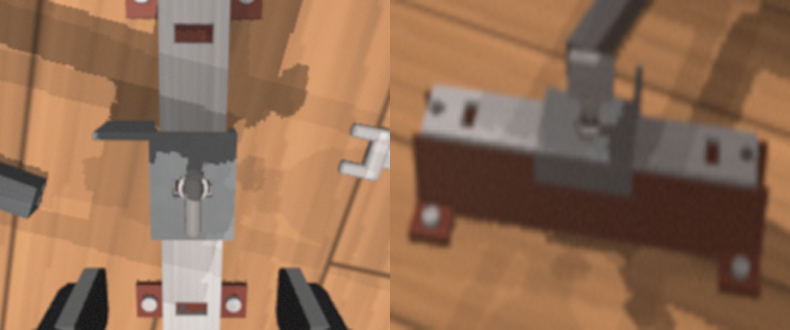

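```bash
python3 -c "
from station import ctrl
print(ctrl.sign_off())"
```

```text
the job is handed in; nothing more can be done
None
```

The bracket is fixed at the fence's middle slot: the screw passed down through both slots and turned 90° clockwise, then sprang back up. The final camera view shows it upright with its head along the fence. I handed the job in at about 17 s of robot time; the wrist sensor read about 11 N at most between moves. The sign-off returned no verdict, and I judged the locked height from the arm position and the spring force rather than measuring it directly.

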